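# Find the trolley wheel with the bad bearing

## Task

Four wheels off the tea trolley stand on their axles in the wooden block, and one of them has a bad bearing: it looks like the others but it drags when you turn it. Take hold of the wheels gently, without crushing them, and turn them by hand, a quarter turn or so, until you have felt the stiff one, then lift that one straight out of the block and lower it into the red case, letting go only once it is down in there; nothing but the stiff wheel goes into the case. Leave the three free-running wheels standing fully down in the block and do not disturb the other things on the table.

Things in the scene. Friction and masses are not known exactly. Their poses are not given: they have to be found in the camera images.
- block: hardwood holding block, 205 x 205 mm and 40 mm high, fixed; origin at the centre of its underside on the table, x and y along its sides, z up. It has four square sockets 34 mm deep at +-57.5 mm in x and y. A trolley wheel stands in each, axle upright; the wheels are described under the four sockets. Which socket holds the bad wheel changes from start to start; nothing in its look tells
- block_hole0 (a point): centre of one socket's mouth, level with the block's top face, z up along the axle of the wheel standing there. All four wheels look alike: black rubber tyre 54 mm in diameter and 22 mm wide lying flat, grey plastic hub with six dark holes, a yellow paint dot near the hub's edge, a steel bearing in the middle; each turns endlessly on its own stub axle and can be gripped across its diameter in any direction
- block_hole1 (a point): centre of another socket's mouth, like block_hole0. Under each wheel its steel stub axle has a spacer 16 mm in diameter, a flange 23 mm across and 4 mm thick that sits on the block's top face, and a square shank 12 mm wide and 30 mm long in the socket, with about 0.7 mm of play per side, so the axle itself can turn only some 7 degrees. Wheel and axle weigh about 0.15 kg and lift straight out freely
- block_hole2 (a point): centre of another socket's mouth, like block_hole0. A seated wheel's tyre spans 56 to 78 mm above the table, its middle is 27 mm above this point and the axle's end 41 mm; between tyre and block there are 16 mm of air for the fingertips. A wheel is out of its socket once raised 30 mm; the shank's end then hangs 57 mm below the middle of the tyre
- block_hole3 (a point): centre of the last socket's mouth, like block_hole0. Turning a good wheel takes under 0.04 N m about its axle; the one with the bad bearing takes about 0.35 N m at any speed, either way, and part of it (a third to two thirds) stays in the hand when the hand stops. Held with some 18 N per finger the tyre does not slip; more than 35 N per finger is too hard for the bearings
- case: open red plastic case that does not move, 150 x 190 mm outside (x, y), walls 45 mm high and 4 mm thick, floor 4 mm thick; origin at the centre of its underside, x towards the hinge side. Its lid is folded back beyond the wall at +x, rising to about 110 mm above the table and reaching 190 mm from the origin. A loose old bearing ring (34 mm across, 10 mm high) lies in one corner, at x -48, y +65 mm, and may be pushed about
- case_in (a point): centre of the case's inner floor, 5 mm above the table
- grease_jar: low white jar with a yellow lid, 64 mm across and 60 mm high; origin at the centre of its foot. Leave alone
- screwdriver: screwdriver 190 mm long lying along its x axis, about 30 mm thick, between block and case; origin under its middle. Leave it alone, and likewise the mug, oil can and wrench that stand or lie farther out

How it is judged:
On the way, in this order (a step that is already met when the one before it is completed fails the run):
1. the dragging wheel has been turned by at least 20 degrees while standing in the block (distance of dot_b from where it was at the start of the episode above 0.006 m and z of wheel_b_c0 in the frame of block between 0.06 and 0.071 m and angle between wheel_b_c0's own z axis and vertical below 0.12 rad), for 0.05 s.
2. the dragging wheel has been lifted out of the block (z of wheel_b_c0 in the frame of block above 0.098 m), for 0.05 s.
3. the dragging wheel is down in the case (its middle less than 78 mm above the case's underside) and still held (x of wheel_b_c0 in the frame of case between -0.075 and 0.075 m and y of wheel_b_c0 in the frame of case between -0.095 and 0.095 m and z of wheel_b_c0 in the frame of case below 0.078 m and contact force between the fingers and wheel_b_c0 above 0.5 N), for 0.05 s.
At the end, for the whole second after the job is handed in: the dragging wheel rests inside the case's walls, its middle less than 70 mm above the case's underside, let go and at rest; the three other wheels stand in the block, seated to within 4 mm and upright to within 7 degrees (x of wheel_b_c0 in the frame of case between -0.075 and 0.075 m and y of wheel_b_c0 in the frame of case between -0.095 and 0.095 m and z of wheel_b_c0 in the frame of case below 0.07 m and linear speed of stub_b below 0.03 m/s and z of wheel_a_c0 in the frame of block between 0.06 and 0.071 m and angle between each of wheel_a_c0, wheel_c_c0, wheel_d_c0's own z axis and vertical below 0.12 rad and z of wheel_c_c0 in the frame of block between 0.06 and 0.071 m and z of wheel_d_c0 in the frame of block between 0.06 and 0.071 m); the robot touches nothing.
It fails at once if a wheel is squeezed or pushed by the fingers with more than 70 N (both fingers together, so 35 N each) (contact force between the fingers and wheel_a_c0 above 70 N or contact force between the fingers and wheel_b_c0 above 70 N or contact force between the fingers and wheel_c_c0 above 70 N or contact force between the fingers and wheel_d_c0 above 70 N).
It fails at once if the mug, oil can, grease jar, screwdriver or wrench is moved by more than 30 mm (distance of any of mug, oil_can, grease_jar, screwdriver, wrench from where it was at the start of the episode above 0.03 m).
It also fails if it takes over 72 s, if anything falls off the work surface, if the arm or the gripper's body presses on something with over 40 N, if the wrist force passes 120 N, or if a joint passes its speed limit or range.

## Robot

A 7-joint arm with a two-finger parallel gripper is mounted at the origin on the work surface. World frame = base frame: x ahead of the robot, y to its left, z up, the work surface at z = 0. Lengths are in m, angles in rad, forces in N, time in s.
With the tool pointing down it reaches from about 0.425 to 0.825 m from the base axis. Payload 3.6 kg.
Tool frame: the origin (TCP) lies where the fingers leave the gripper's body, on its centre line; the fingertips stand 73 mm ahead of it and the grasp point (between the pads) lies 54 mm ahead of it; x points along the fingers, y is the direction in which the jaws open and shut, and the axes are right-handed (so a half turn about x gives the same grasp; the last joint's range is limited). The gripper opens to 85 mm and grips with 20 to 120 N. Pads are 22 mm wide; open, the fingers measure 114 mm over their backs; the gripper's body (76 mm by 85 mm) begins 54 mm behind the grasp point. The pads swing forward as they close: fully open they stand 13 mm farther back than shut.
Start: joints at [1.26, 0.615, -0.013, 1.423, 0.008, 1.103, -0.04], TCP at [0.183, -0.624, 0.304] pointing down, gripper open.
Joint ranges: [-3.12, 3.12], [-0.3, 2.06], [-1.34, 1.32], [0.26, 2.42], [-1.36, 4.5], [0.01, 1.98], [-2.84, 2.84]. Speed limits (rad/s): [2.79, 2.79, 3.14, 3.14, 3.14, 3.14, 3.14].

## Interface

Orientations are given as a unit quaternion [x, y, z, w].
In Python, from station import arm, snapshot, camera_info, ticket gives the robot as it stands. Calls block until the motion is done:
- arm.movep(position, orientation): joint-space move of the TCP to a pose.
- arm.line_to(position, velocity=0.15, ori=None): straight line of the TCP; ori=None keeps the orientation; velocity is the mean speed in m/s.
- arm.move_j(angles): joint-space move.
- arm.move_gripper(opening, effort=None): opening from 0.0 (shut) to 1.0 (fully open); effort is the grip in N (None keeps the last); returns when the fingers have stopped.
- arm.pause(seconds).
- arm.ik(position, orientation): joint angles nearest the present ones, or None.
- snapshot(name): name is "side" or "top"; returns the picture (480x640x3 uint8, blue, green, red); there is no depth.
- camera_info(name): a dict with "fx", "fy", "cx", "cy" (pixels), "dist_coeffs" ([k1, k2, p1, p2, k3] as OpenCV has them; the pictures are not rectified), "R" (3x3) and "t" (3): a world point X has camera coordinates R X + t. Camera axes: x right, y down, z forward; pixel columns grow to the right and rows downward; lengths in m; the calibration is good to about 2 mm. A picture is of the moment at which its call begins. camera_info takes no time and is no camera call.
A pose or a line that the arm cannot do raises arm.MotionError and nothing moves.
- ticket.finish_job(): hands the job in, once; it reports no verdict.
Readings, each from a call of its own:
- arm.read_time(): time.
- arm.read_joint_positions(): joint angles.
- arm.read_dq(): joint speeds.
- arm.read_effort(): joint torques, N m.
- arm.read_tool_pos(): TCP position.
- arm.read_eef_rot(): TCP orientation.
- arm.read_ft_force(): force on the tool from outside, world axes, zero at the start.
- arm.read_wrist_torque(): the same for the moment, N m.
- arm.read_opening(): opening from 0.0 (shut) to 1.0 (fully open).
Only numpy, scipy, OpenCV 4.12 (cv2) and the standard library are available. Lean on these libraries where they do the work, as an engineer would, in place of code of your own. Each camera call takes 0.05 s, during which the arm holds its last target. There are 200 camera calls.

## Working session

There is one attempt and no reset: what is moved stays moved. The work goes in short steps, each a Python script; the robot and the scene stay as the last script left them, time stands still between calls to the robot, and variables do not carry over. Pictures are saved under pics/ and viewed, about 8 in all and at most 12, crops included, and the job is handed in when it is done.

```bash
mkdir -p pics; ls; python3 - <<'E'
from station import arm, snapshot, camera_info
import cv2
for n in("side","top"):
    cv2.imwrite(f"pics/{n}0.png",snapshot(n)); print(n,camera_info(n))
print(arm.read_time(),arm.read_tool_pos(),arm.read_eef_rot(),arm.read_opening(),arm.read_wrist_torque())
E
```

```text
pics
side {'fx': 434.5993815222929, 'fy': 434.5993815222929, 'cx': 317.2204648639131, 'cy': 240.41643640563473, 'dist_coeffs': array([-0.06449532,  0.        ,  0.        ,  0.        ,  0.        ]), 'R': array([[ 0.80553551, -0.5921297 ,  0.02224786],
       [-0.28653529, -0.42211862, -0.86006593],
       [ 0.51866181,  0.68643884, -0.50969759]]), 't': array([-0.44925186,  0.19806569,  0.53409109])}
top {'fx': 470.3418120886493, 'fy': 470.3418120886493, 'cx': 314.6013690979084, 'cy': 241.06699416920634, 'dist_coeffs': array([-0.12461338,  0.        ,  0.        ,  0.        ,  0.        ]), 'R': array([[ 0.01421604, -0.99971237,  0.01931514],
       [-0.99429625, -0.01617581, -0.10541967],
       [ 0.10570179, -0.01770632, -0.99424022]]), 't': array([-0.03742681,  0.56603044,  0.81946516])}
0.1 [ 0.18247844 -0.62330623  0.30282123] [-0.69982151 -0.10119258  0.70007403 -0.09953019] 0.9992850347378578 [ 0.00777114 -0.03838095  0.03793618]
```

View pics/top0.png

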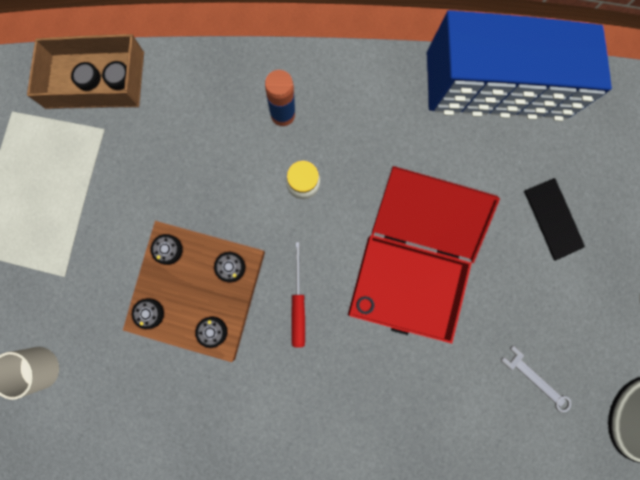

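View pics/side0.png

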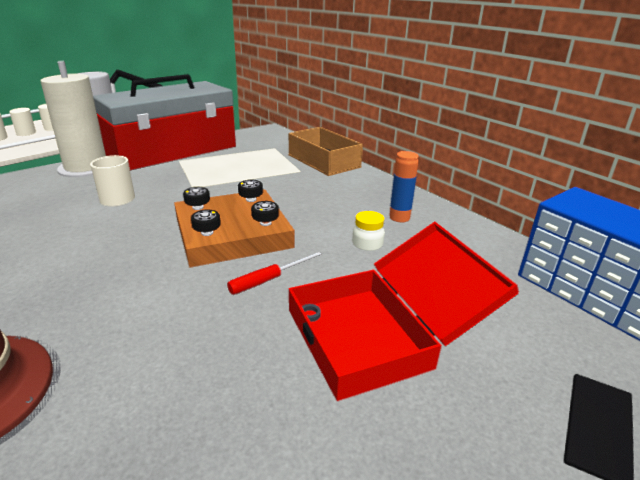

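Top view: wheels at about (165,249), (229,267), (147,313) and (211,332), with the case rim corners near (372,237), (470,262), (350,315) and (452,342). Side view: the same wheels at (251,188), (265,211), (197,196) and (206,220). The rim corners there are at (376,274), (437,344), (289,290) and (335,378).

```bash
cat > h.py <<'E'
import numpy as np, cv2
from station import arm, snapshot, camera_info
def K(c): return np.array([[c["fx"],0,c["cx"]],[0,c["fy"],c["cy"]],[0,0,1.]])
def und(n,p):
    c=camera_info(n); return cv2.undistortPoints(np.array(p,float).reshape(-1,1,2),K(c),c["dist_coeffs"]).reshape(-1,2)
def P(n): c=camera_info(n); return np.c_[c["R"],c["t"]]
def tri(pt,ps):
    X=cv2.triangulatePoints(P("top"),P("side"),und("top",pt).T,und("side",ps).T); X=(X[:3]/X[3]).T
    e=[]
    for n,p in(("top",pt),("side",ps)):
        q=X@P(n)[:,:3].T+P(n)[:,3]; e.append(np.linalg.norm(q[:,:2]/q[:,2:]-und(n,p),axis=1)*450)
    return X,np.array(e).T
def plane(n,p,z):
    c=camera_info(n); d=np.c_[und(n,p),np.ones(len(p))]@c["R"]; o=-c["R"].T@c["t"]
    return o+d*((z-o[2])/d[:,2])[:,None]
def blob(im,uv,r=24,th=60):
    u,v=map(int,uv); s=im[v-r:v+r,u-r:u+r]; m=(s.max(2)<th).astype(np.uint8)
    cs=cv2.findContours(cv2.morphologyEx(m,cv2.MORPH_CLOSE,np.ones((3,3))),cv2.RETR_EXTERNAL,cv2.CHAIN_APPROX_NONE)[0]
    h=cv2.convexHull(max(cs,key=cv2.contourArea)); M=cv2.moments(h)
    return [M["m10"]/M["m00"]+u-r,M["m01"]/M["m00"]+v-r],cv2.boundingRect(h)[2:]
WT=[(165,249),(229,267),(147,313),(211,332)]; WS=[(251,188),(265,211),(197,196),(206,220)]
E
python3 - <<'E'
from h import *
np.set_printoptions(precision=4,suppress=True)
T=cv2.imread("pics/top0.png");S=cv2.imread("pics/side0.png")
bt=[blob(T,p) for p in WT]; bs=[blob(S,p,18) for p in WS]; print(bt,bs)
X,e=tri([b[0] for b in bt],[b[0] for b in bs]); print(X,e)
print("plane .074 top",plane("top",[b[0] for b in bt],.074))
print("dists",[np.linalg.norm(X[a]-X[b]) for a,b in((0,1),(2,3),(0,2),(1,3))],np.linalg.norm(X[:,:2],axis=1))
C,e=tri([(371,238),(470,263),(349,315),(452,342)],[(376,274),(437,344),(289,290),(335,378)]); print(C,e,C.mean(0),np.linalg.norm(C[:,:2],axis=1))
print("case sides",[np.linalg.norm(C[a]-C[b]) for a,b in((0,1),(2,3),(0,2),(1,3))])
J,_=tri([(303,175)],[(369,220)]);print("jar",J)
print("driver",plane("top",[(298,243),(298,294),(298,346)],.012))
E
```

```text
[([166.05216558985404, 249.004546542235], (31, 29)), ([229.17861453053342, 266.68887279748975], (31, 30)), ([147.47369630140133, 313.3565357224902], (32, 30)), ([210.83577235772358, 331.77351916376307], (31, 31))] [([249.81783578031536, 189.22022838499186], (24, 16)), ([264.62614223281685, 211.3512117600318], (26, 20)), ([196.29646464646464, 197.14848484848486], (27, 17)), ([205.29138827023013, 221.3648849294729], (29, 20))]
[[0.5443 0.2305 0.0651]
 [0.5157 0.1184 0.0665]
 [0.4325 0.2588 0.0643]
 [0.4038 0.147  0.0651]] [[0.2934 0.2527]
 [0.1963 0.1869]
 [0.0798 0.0706]
 [0.1757 0.1727]]
plane .074 top [[0.544  0.2275 0.074 ]
 [0.5156 0.117  0.074 ]
 [0.4332 0.2555 0.074 ]
 [0.4049 0.1452 0.074 ]]
dists [np.float64(0.11564972378713598), np.float64(0.11536633357927656), np.float64(0.11527325735421792), np.float64(0.11543366967800504)] [0.5911 0.5291 0.504  0.4298]
[[ 0.576  -0.1325  0.038 ]
 [ 0.5289 -0.3085  0.0454]
 [ 0.4351 -0.0911  0.0402]
 [ 0.3859 -0.274   0.042 ]] [[2.072  2.4049]
 [0.5778 0.836 ]
 [0.0673 0.0824]
 [1.7432 2.7414]] [ 0.4815 -0.2015  0.0414] [0.591  0.6123 0.4446 0.4733]
case sides [np.float64(0.1822933823290406), np.float64(0.1893742002353591), np.float64(0.14679384742642454), np.float64(0.14715726340159008)]
jar [[ 0.6814 -0.005   0.0528]]
driver [[ 0.5644  0.0014  0.012 ]
 [ 0.4708 -0.0002  0.012 ]
 [ 0.3767 -0.0017  0.012 ]]
```

```bash
cat >> h.py <<'E'
from scipy.spatial.transform import Rotation as Ro
W=np.array([[.5443,.230],[.5157,.1184],[.4325,.2582],[.404,.1468]]) # wheel axes, world
ZG=.117
def q(a): # tool down, jaws along yaw a
    c,s=np.cos(a),np.sin(a); return Ro.from_matrix(np.array([[0,c,s],[0,s,-c],[-1,0,0]])).as_quat()
def yaw(): return (lambda y:np.arctan2(y[1],y[0]))(Ro.from_quat(arm.read_eef_rot()).as_matrix()[:,1])
def ft(n=6):
    r=[]
    for _ in range(n): r.append(np.r_[arm.read_ft_force(),arm.read_wrist_torque()]); arm.pause(.02)
    return np.mean(r,0).round(3)
def turn(d):
    j=np.array(arm.read_joint_positions()); j[6]+=d; arm.move_j(list(j))
def feel(i,a,effort=25,d=.8):
    p=[*W[i],ZG]; base=ft()
    arm.line_to([*p[:2],ZG],velocity=.12)
    arm.move_gripper(0.3,effort); print("grip",arm.read_opening(),"t",arm.read_time())
    o=[ft()]
    for s in(d,-d,-d,d): turn(s); o.append(ft())
    print("base",base); [print(x) for x in o]
    print("Mz swing",o[1][5]-o[2][5],o[4][5]-o[3][5],"t",arm.read_time(),arm.read_tool_pos(),yaw())
E
python3 - <<'E'
from h import *
print("yaw0",yaw(),arm.read_joint_positions())
for i in range(4):
    for a in np.radians([-105,-60,-15,30,75,120,165]):
        j=arm.ik([*W[i],ZG],q(a)); k=arm.ik([*W[i],.22],q(a))
        print(i,round(np.degrees(a)),None if j is None else np.round(j,2)[[0,6]],k is not None)
    
for a in np.radians([-105,-15,75,165]): print("case",a,arm.ik([.4815,-.2015,.13],q(a)), arm.ik([.4815,-.2015,.22],q(a)) is not None)
E
```

```text
yaw0 -1.2859694752340642 [ 1.2595219   0.61584934 -0.01261889  1.42478426  0.00808931  1.1033868
 -0.04041047]
0 -105 [-0.48 -2.19] True
0 -60 [-0.33 -1.66] True
0 -15 [-0.2  -1.09] True
0 30 [-0.11 -0.45] True
0 75 [-0.08  0.29] True
0 120 [0.17 0.73] True
0 165 [0.17 1.51] True
1 -105 [-0.31 -2.02] True
1 -60 [-0.19 -1.46] True
1 -15 [-0.1  -0.86] True
1 30 [-0.03 -0.19] True
1 75 [-0.    0.55] True
1 120 [0.31 0.89] True
1 165 [0.38 1.58] True
2 -105 [-0.57 -2.45] True
2 -60 [-0.5  -1.81] True
2 -15 [-0.34 -1.32] True
2 30 [-0.26 -0.68] True
2 75 [-0.24  0.08] True
2 120 [0.08 0.43] True
2 165 [0.08 1.22] True
3 -105 [-0.45 -2.08] True
3 -60 [-0.35 -1.57] True
3 -15 [-0.33 -0.85] True
3 30 [-0.3  -0.14] True
3 75 [-0.19  0.38] True
3 120 [0.21 0.56] True
3 165 [0.3  1.25] True
case -1.8325957145940461 [ 0.31278033  0.66697277  0.06334093  1.96731758 -0.0803472   0.50965271
 -1.39985097] True
case -0.2617993877991494 [ 0.51773869  0.67766723 -0.24867547  1.96078911  0.30537817  0.5389725
 -0.20358527] True
case 1.3089969389957472 [ 0.7116764   0.72922191 -0.55603459  1.95471405  0.63287266  0.63676453
  1.05386579] True
case 2.8797932657906435 [ 0.06357512  0.71107319  0.45273365  1.97511131 -0.54994485  0.57786309
 -2.51232921] True
```

```bash
python3 - <<'E'
from h import *
a=np.radians(75)
arm.movep([*W[1],.2],q(a)); print(arm.read_time(),arm.read_tool_pos(),arm.read_joint_positions())
feel(1,a)
cv2.imwrite("pics/t1.png",np.hstack([cv2.resize(snapshot("top")[200:380,100:300],(400,360)),cv2.resize(snapshot("side")[140:280,150:330],(400,360))]))
E
```

```text
2.9833 [0.51612371 0.1172711  0.19990306] [ 0.18786298  0.65801804 -0.71016163  1.87974705  0.57764517  0.82031822
  0.47892105]
grip 0.6245972442474409 t 4.3167
base [-0.223 -0.113 -0.007 -0.009 -0.006 -0.021]
[-1.288e+00 -2.094e+00  6.569e+00 -4.380e-01  2.270e-01  2.000e-03]
[-0.905 -0.981  1.802 -0.125  0.36  -0.264]
[-0.853 -2.09   2.011 -0.457  0.146  0.254]
[-1.148 -2.695  3.056 -0.573  0.223  0.248]
[-0.359 -1.131  1.677 -0.275  0.105 -0.29 ]
Mz swing -0.518 -0.538 t 7.9583 [0.51579457 0.11723151 0.11785271] 1.3076094763657915
```

View pics/t1.png

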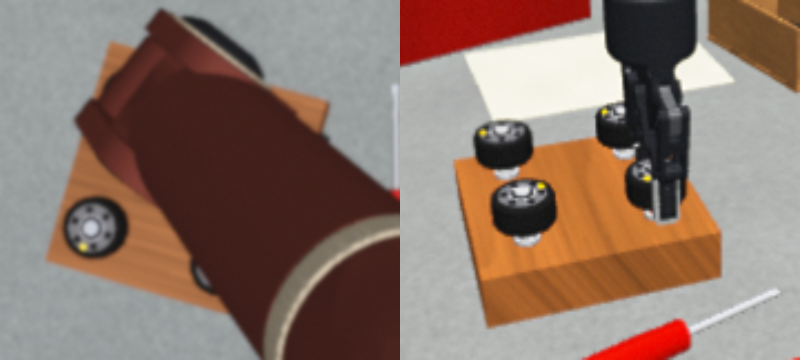

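The image shows the gripper around wheel 1 and the other wheels untouched. The moment swings by ±0.26 N m, so wheel 1 looks stiff. I'll feel a second wheel for comparison.

```bash
python3 - <<'E'
from h import *
a=np.radians(75)
arm.move_gripper(1.0); arm.line_to([*W[1],.2])
arm.line_to([*W[0],.2],ori=q(a)); feel(0,a)
arm.move_gripper(1.0); arm.line_to([*W[0],.2]); print(arm.read_time())
E
```

```text
grip 0.6295986484291712 t 11.4333
base [ 0.494 -0.046 -0.02   0.009  0.     0.003]
[-1.444e+00 -2.813e+00  6.211e+00 -5.220e-01  3.160e-01  1.000e-03]
[-0.453 -0.501  1.104 -0.141  0.136  0.005]
[-0.967 -1.75   2.339 -0.335  0.251  0.009]
[-1.666 -1.949  2.999 -0.477  0.339 -0.015]
[ 0.617 -0.725  0.332 -0.162 -0.144 -0.022]
Mz swing -0.003999999999999999 -0.006999999999999999 t 15.0667 [0.54469995 0.22901133 0.11801586] 1.308158295338698
16.1917
```

Wheel 1 swings 0.53 N m and wheel 0 only 0.005, so wheel 1 is the stiff one. I'll grip it, turn it once more, lift it and look.

```bash
python3 - <<'E'
from h import *
a=np.radians(75)
arm.line_to([*W[1],.2],ori=q(a)); arm.line_to([*W[1],ZG],velocity=.12)
arm.move_gripper(.3,25); turn(-.8); print(ft()); turn(.8)
arm.line_to([*W[1],.16],velocity=.08); print("lift",ft(),arm.read_opening())
arm.line_to([*W[1],.25]); print(ft(),arm.read_time())
arm.line_to([.4815,-.2015-.01,.25],velocity=.2,ori=q(a)); print(arm.read_opening(),arm.read_tool_pos(),yaw(),arm.read_time())
cv2.imwrite("pics/t2.png",np.hstack([cv2.resize(snapshot("top"),(400,300)),cv2.resize(snapshot("side"),(400,300))]))
E
```

```text
[-1.312 -1.931  1.711 -0.422  0.107  0.265]
lift [ 1.430e-01 -1.720e-01 -1.147e+00 -1.800e-02 -1.000e-03  5.000e-03] 0.6234514049048263
[-0.064  0.117 -1.318  0.005 -0.003 -0.014] 21.6417
0.6244350001983664 [ 0.48174875 -0.21016105  0.2502025 ] 1.3113243498324276 23.45
```

View pics/t2.png

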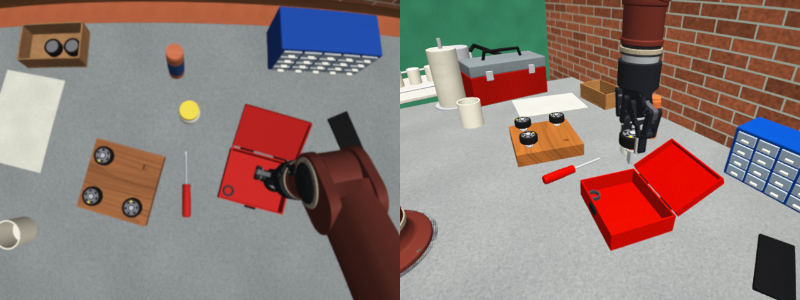

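The wheel hangs upright over the case (1.3 N carried) and three wheels still stand in the block. Next I lower it until it touches the floor.

```bash
python3 - <<'E'
from h import *
x,y=.4815,-.2115
arm.line_to([x,y,.125],velocity=.1); b=ft(); print(b)
z=.125
while z>.108:
    z-=.0015; arm.line_to([x,y,z],velocity=.03); f=ft(2)
    if f[2]-b[2]>3: break
print(z,f,arm.read_tool_pos(),arm.read_opening(),arm.read_time())
arm.pause(.2); cv2.imwrite("pics/t3.png",cv2.resize(snapshot("side")[150:420,220:540],(640,540)))
E
```

```text
[ 3.850e-01 -6.500e-02 -1.321e+00  1.000e-03 -1.900e-02  6.000e-03]
0.10999999999999999 [-1.942e+00  4.300e-02  1.141e+01  1.900e-02  4.980e-01 -7.000e-03] [ 0.48221243 -0.21149521  0.11162378] 0.6277746611365735 27.8833
```

View pics/t3.png

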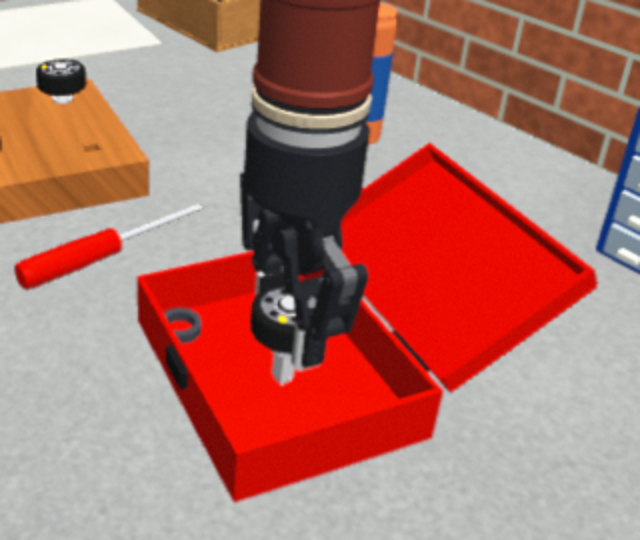

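The shank is on the case floor and the wheel stands upright in mid-case, with an 11 N touch. Release and check.

```bash
python3 - <<'E'
from h import *
arm.move_gripper(1.0); arm.pause(.3); arm.line_to([.4815,-.2115,.26],velocity=.12)
j=np.array(arm.read_joint_positions()); arm.movep([.25,-.5,.3],q(np.radians(-75+0)))if 0 else arm.move_j([1.26,.615,-.013,1.423,.008,1.103,-.04])
print(ft(),arm.read_time())
T=snapshot("top");S=snapshot("side")
X,e=tri([blob(T,WT[i])[0] for i in(0,2,3)],[blob(S,WS[i],18)[0] for i in(0,2,3)]); print(X.round(4),e.round(2))
cv2.imwrite("pics/t4.png",np.hstack([T[150:390,100:500],S[140:380,160:560]]))
E
```

```text
[ 0.138  0.192 -0.392  0.006 -0.015 -0.004] 32.2167
[[0.5448 0.2306 0.065 ]
 [0.4325 0.2588 0.0644]
 [0.4038 0.147  0.0651]] [[0.24 0.2 ]
 [0.08 0.07]
 [0.18 0.17]]
```

View pics/t4.png

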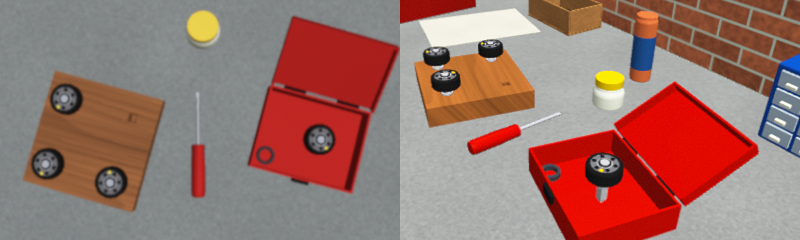

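The wheel stands upright and still on the case floor, and the other three are seated at the same heights as before. Handing in.

```bash
python3 -c "
from h import *
print(tri([blob(snapshot('top'),(421,287))[0]],[blob(snapshot('side'),(363,308),26)[0]]))
from station import ticket
print(ticket.finish_job())"
```

```text
(array([[ 0.48200369, -0.21112539,  0.06036966]]), array([[0.02309947, 0.03083675]]))
the job is handed in; nothing more can be done
None
```

The stiff wheel is in the red case and the job is handed in, at about 32 s of the 72 s allowed. Finishing reports no verdict, so the results below are my own checks.

**Finding it:** I turned two of the four wheels about 45° each way, with the grip set to 25 N. The one at about (0.516, 0.118) left ±0.26 N m in the hand, and a neighbouring wheel left about 0.01 N m. I did not feel the other two, since the difference was clear.

**Moving it:** I turned the stiff wheel once more in the block and lifted it straight out. I then lowered it in mid-case until it touched the floor with about 11 N, and only then let go.

**Last checks:**
- **Stiff wheel:** it stands upright on its shank in the case with its middle at z = 0.060 m, under the 0.070 m limit.
- **Other three wheels:** their middles measure 0.064–0.065 m, within 0.5 mm of where they started, and they look upright.
- **Other things on the table:** the jar, screwdriver and oil can look undisturbed. The mug and wrench were outside the last close-up picture.
- **Arm:** it is back at its start pose, touching nothing.

**Disagreement:** the 0.26 N m left in the hand is slightly above the 0.12–0.23 N m the task text suggests. No check failed.

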